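# Press home the brass rivet cap on the red leather piece

## Robot

A 6-joint arm with a two-finger parallel gripper is mounted at the origin on the work surface. World frame = base frame: x ahead of the robot, y to its left, z up, the work surface at z = 0. Lengths are in m, angles in rad, forces in N, time in s.
With the tool pointing down it reaches from about 0.35 to 0.875 m from the base axis. Payload 4.2 kg.
Tool frame: the origin (TCP) lies between the finger pads; the fingertips stand ctrl.tcp_to_tips ahead of it and the grasp point (between the pads) lies 8 mm behind it (ctrl.tcp_to_tips is the distance from the TCP to the fingertips, in m); z points along the fingers, y is the line along which they close (so a half turn about z gives the same grasp; the last joint's range is limited). The gripper opens to 87 mm and grips with 3 to 60 N. Pads are 19 mm wide; open, the fingers measure 117 mm over their backs; the gripper's body (75 mm by 190 mm) begins 51 mm behind the grasp point.
Start: joints at [-1.026, 0.385, 0.008, 0, -1.194, -0.259], TCP at [0.176, -0.6, 0.209] pointing down, gripper open.
Joint ranges: [-3.14, 3.14], [-1.21, 2.06], [-1.07, 1.41], [-3.16, 2.05], [-2.99, -0.16], [-3.1, 3.1]. Speed limits (rad/s): [2.79, 2.79, 3.14, 3.14, 3.14, 3.14].

## Interface

Orientations are given as a 3x3 rotation matrix whose columns are the frame's x, y, z axes.
In Python, from cell import ctrl gives the robot as it stands.
- The arm moves only by the tool jog_arm, never from a script. Its argument "commands" is text: rows parted by semicolons, each of 7 numbers parted by spaces: the turn, a rotation vector about the tool's x, y, z in rad, then the shift along the tool's x, y, z in m, then the opening, from 0 (shut) to 1 (fully open). In form: rx ry rz x y z hand; .... A call has 1 to 8 rows; each row is the pose to reach, as a shift and turn from the pose commanded when the call began, along the tool's axes at that moment; what a row does not reach only later rows make up. A row lasts 1/10 s, in which the tool goes at most 50 mm and 8.59 degrees, less where a joint would pass 70% of its speed; a pose out of reach is approached as far as the arm can. A call with a gripper value outside its range is refused whole. The fingers move at their own pace and stop on an object; "newtons" is the grip in N (left out, the last holds). Time passes only in rows, so rows that repeat a pose let the fingers close. It gives the time, the measured TCP pose, the force, the opening and the grip force at its end, in the units of the state.
- ctrl.state(): the state, without advancing time (a new reading comes with each control period).
- ctrl.grab_frame(name): name is "side" or "top"; returns (picture, depth): 480x640x3 uint8, red, green, blue; 480x640 float32, m along the optical axis (not along the pixel's ray), 0 where there is no reading.
- ctrl.calibration(name): a dict with "fx", "fy", "cx", "cy" (pixels), "rvec" (rotation vector, rad) and "tvec" (3), from world to camera coordinates, as OpenCV has them. Camera axes: x right, y down, z forward; pixel columns grow to the right and rows downward; lengths in m; the calibration is good to about 2 mm. A picture is of the moment at which its call begins. calibration takes no time and is no camera call.
- ctrl.close_job(): hands the job in; it is judged then, once.
The state is a dict: "clock": time; "joints": joint angles; "qd": joint speeds; "joint_efforts": joint torques, N m; "tool_pos": TCP position; "ee_rot": TCP orientation; "wrist_force": force on the tool from outside, world axes, zero at the start; "ft_torque": the same for the moment, N m; "gripper_width": opening from 0.0 (shut) to 1.0 (fully open); "grip_force": force on a finger pad.
Only numpy, scipy, OpenCV 4.12 (cv2) and the standard library are available. Lean on these libraries where they do the work, as an engineer would, in place of code of your own. Each camera call takes 0.05 s, during which the arm holds its last target. There are 200 camera calls.

## Task

Three leather pieces lie on stone setting blocks, each with a brass and a black rivet cap standing proud. With your fingertips, gently press the brass cap of the dark red piece straight down until it is fully home on the leather, then withdraw. Do not lift, knock or shift the blocks, and leave all the other caps, the other pieces and the tools on the bench alone.

Things in the scene. Friction and masses are not known exactly. Their poses are not given: they have to be found in the camera images.
- red_piece: the workpiece: loose grey stone setting block 120 (x) x 70 (y) x 30 (z) mm, about 0.7 kg, with a 4 mm thick waisted dark red leather tab on its top (leather surface 34 mm above the table) and two rivet caps. Origin: centre of the block's underside, z up. In its frame the brass cap is at x = +32 mm, the black cap at x = -32 mm, both y = 0. May lie at any yaw
- red_brass (a joint): how far the brass cap of the dark red piece is pushed down, m: 0 to 0.0015 at the start (proud), 0.009 when its underside lies on the leather (hard stop). It moves straight down, yields at about 4 N of steady push at any depth, and stays where it is left (no spring)
- red_black (a joint): how far the black cap of the dark red piece is pushed down, m: 0 to 0.0015 at the start (proud), 0.009 when its underside lies on the leather (hard stop). It moves straight down, yields at about 4 N of steady push at any depth, and stays where it is left (no spring)
- dark_piece: a bystander, not to be touched: loose grey stone setting block 120 (x) x 70 (y) x 30 (z) mm, about 0.7 kg, with a 4 mm thick waisted dark blue leather tab on its top (leather surface 34 mm above the table) and two rivet caps. Origin: centre of the block's underside, z up. In its frame the brass cap is at x = +32 mm, the black cap at x = -32 mm, both y = 0. May lie at any yaw
- dark_brass (a joint): how far the brass cap of the dark blue piece is pushed down, m: 0 to 0.0015 at the start (proud), 0.009 when its underside lies on the leather (hard stop). It moves straight down, yields at about 4 N of steady push at any depth, and stays where it is left (no spring)
- dark_black (a joint): how far the black cap of the dark blue piece is pushed down, m: 0 to 0.0015 at the start (proud), 0.009 when its underside lies on the leather (hard stop). It moves straight down, yields at about 4 N of steady push at any depth, and stays where it is left (no spring)
- cream_piece: a bystander, not to be touched: loose grey stone setting block 120 (x) x 70 (y) x 30 (z) mm, about 0.7 kg, with a 4 mm thick waisted cream white leather tab on its top (leather surface 34 mm above the table) and two rivet caps. Origin: centre of the block's underside, z up. In its frame the brass cap is at x = +32 mm, the black cap at x = -32 mm, both y = 0. May lie at any yaw
- cream_brass (a joint): how far the brass cap of the cream white piece is pushed down, m: 0 to 0.0015 at the start (proud), 0.009 when its underside lies on the leather (hard stop). It moves straight down, yields at about 4 N of steady push at any depth, and stays where it is left (no spring)
- cream_black (a joint): how far the black cap of the cream white piece is pushed down, m: 0 to 0.0015 at the start (proud), 0.009 when its underside lies on the leather (hard stop). It moves straight down, yields at about 4 N of steady push at any depth, and stays where it is left (no spring)
- red_brass_top (a point): centre of the flat top of the brass-coloured rivet cap on the red piece, moving with the cap; cap 20 mm across, 4 mm thick, on a thin 6 mm steel post; top about 47 mm above the table when proud, 38 mm when home; z up
- red_black_top (a point): centre of the flat top of the black rivet cap on the red piece, moving with the cap; cap 20 mm across, 4 mm thick, on a thin 6 mm steel post; top about 47 mm above the table when proud, 38 mm when home; z up
- hammer: bystander: hammer with wooden handle, about 280 mm long, lying beyond the pieces; origin on its underside
- cutter: bystander: yellow plastic snap-blade cutter, 123 x 18 x 12 mm, lying flat; origin on its underside
- tube: bystander: blue lighter with steel end, 92 x 22 x 12 mm, lying flat; origin on its underside
- glue: bystander: small glue jar with white cap, 50 mm across, 60 mm high, standing; origin at the centre of its underside
- awl: bystander: awl with wooden handle, about 140 mm long, lying flat; origin on its underside
- offcut: bystander: loose dark red leather offcut, L shaped, about 57 x 45 mm, 4 mm thick, no rivets; origin on its underside
Mind the look-alikes: they are no part of the job. Leave any pink or turquoise look-alike of the red_piece alone.

How it is judged:
By the outcome, as a careful person would: the job done as asked, in the order asked, and still so for the second after the job is handed in, with the robot touching nothing.
It also fails if it takes over 27 s, if anything falls off the work surface, if the arm or the gripper's body presses on something with over 40 N, if the wrist force passes 120 N, or if a joint passes its speed limit or range.

## Working session

There is one attempt and no reset: what is moved stays moved. The work goes in short steps, Python scripts to look and compute and a tool call to move; the robot and the scene stay as the last step left them, time stands still between calls to the robot, and variables do not carry over. Pictures are saved under pics/ and viewed, at most 10 in all, crops included, and the job is handed in when it is done.

Besides the shell and the picture viewer there is one more tool, called after "Emit:" as name(argument=value, ...) on one line, values as JSON. jog_arm: Moves the arm, as the interface text tells. Its arguments: {"type":"object","properties":{"commands":{"type":"string"},"newtons":{"type":"number"}},"required":["commands"]}

```bash
mkdir -p pics; python3 - <<'E'
from cell import ctrl
import cv2,numpy as np
s=ctrl.state();print(s['clock'],s['tool_pos'],s['ee_rot'],ctrl.tcp_to_tips,s['gripper_width'])
for n in('top','side'):
    p,d=ctrl.grab_frame(n);cv2.imwrite(f'pics/{n}0.png',p[:,:,::-1]);np.savez(f'{n}0.npz',p=p,d=d);print(ctrl.calibration(n))
E
```

```text
0.0 [ 0.17606107 -0.59901777  0.20755204] [[-9.59491466e-01 -2.81736834e-01 -6.94476590e-04]
 [-2.81737680e-01  9.59489150e-01  2.10977858e-03]
 [ 7.19404149e-05  2.21997477e-03 -9.99997533e-01]] 0.011 1.0028875746625434
{'fx': 536.8084388733649, 'fy': 536.8084388733649, 'cx': 317.4080466681406, 'cy': 251.3507303625711, 'rvec': array([ 2.05588623, -2.17384172,  0.22475432]), 'tvec': array([-0.10144488,  0.51929421,  1.14550919])}
{'fx': 485.8538543640971, 'fy': 485.8538543640971, 'cx': 321.94519505259467, 'cy': 235.95765751306124, 'rvec': array([ 2.14902277, -0.58343427,  0.32232475]), 'tvec': array([-0.48043097,  0.11631579,  1.16435052])}
```

View pics/top0.png

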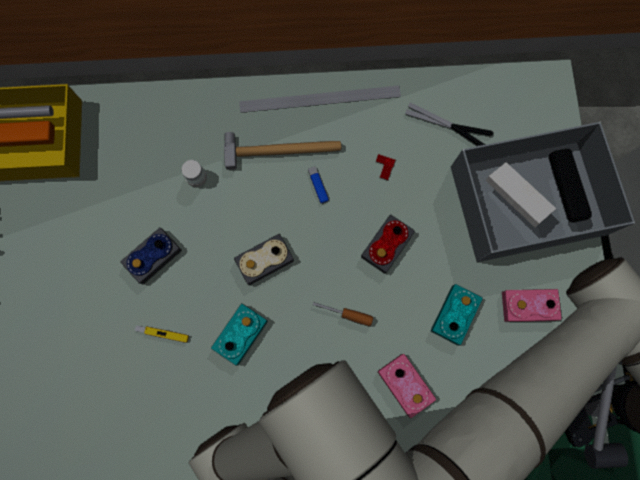

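View pics/side0.png

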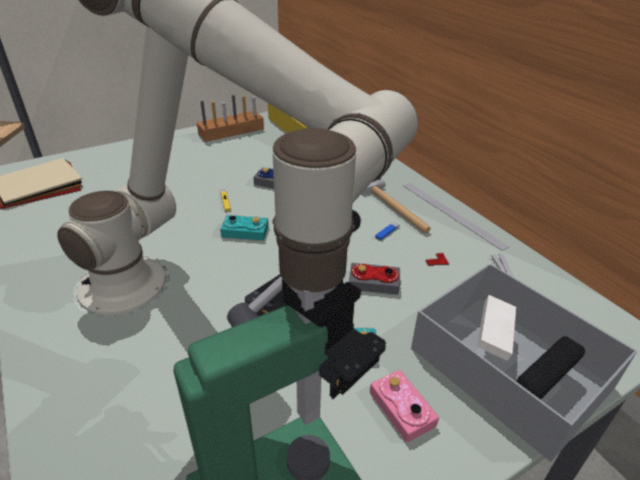

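The top view shows the dark red piece at about (388,244), with its brass cap near (381,253) and its black cap near (399,230). The side view has it at about (375,275), with brass at (362,268). Next I'll locate it precisely.

```bash
cat > h.py <<'E'
import cv2,numpy as np
from cell import ctrl
def world(n,u,v,d=None,z=None):
    c=ctrl.calibration(n);R=cv2.Rodrigues(c['rvec'])[0];t=c['tvec']
    r=np.array([(u-c['cx'])/c['fx'],(v-c['cy'])/c['fy'],1.])
    o=-R.T@t;w=R.T@r
    if d is None:d=(z-o[2])/w[2]
    return o+w*d
def pix(n,P):
    c=ctrl.calibration(n);K=np.array([[c['fx'],0,c['cx']],[0,c['fy'],c['cy']],[0,0,1]])
    return cv2.projectPoints(np.array([P],float),c['rvec'],c['tvec'],K,None)[0].ravel()
E
python3 - <<'E'
from h import *
for n,(x0,y0,x1,y1) in {'top':(355,210,420,280),'side':(345,255,408,300)}.items():
    f=np.load(f'{n}0.npz');p,d=f['p'],f['d']
    sub=p[y0:y1,x0:x1];hsv=cv2.cvtColor(sub,cv2.COLOR_RGB2HSV)
    cv2.imwrite(f'pics/{n}crop.png',cv2.resize(sub[:,:,::-1],None,fx=8,fy=8,interpolation=cv2.INTER_NEAREST))
    m=((hsv[...,0]>10)&(hsv[...,0]<28)&(hsv[...,1]>110)&(hsv[...,2]>80)).astype(np.uint8)
    k,l,st,ce=cv2.connectedComponentsWithStats(m)
    for i in range(1,k):
        if st[i,4]>8:
            u,v=ce[i]+[x0,y0];dd=np.median(d[y0:y1,x0:x1][l==i]);print(n,st[i],(u,v),world(n,u,v,dd),world(n,u,v,z=.046))
    if n=='top':
        for nm,mm in (('red',((hsv[...,0]<8)|(hsv[...,0]>172))&(hsv[...,1]>150)&(hsv[...,2]>60)),):
            v,u=np.nonzero(mm);r=cv2.minAreaRect(np.c_[u,v].astype(np.float32));print(nm,r,world(n,r[0][0]+x0,r[0][1]+y0,z=.034))
print(pix('side',world('top',381,253,z=.046)))
E
```

```text
top [22 39  8  7 49] (np.float64(380.81632653061223), np.float64(251.9387755102041)) [ 0.50528976 -0.272661    0.04524512] [ 0.50513834 -0.27256116  0.046     ]
red ((32.93935012817383, 32.32228088378906), (24.97459602355957, 47.69584655761719), 34.2868766784668) [ 0.52896259 -0.29214696  0.034     ]
side [13 10  8  6 40] (np.float64(361.5), np.float64(267.625)) [ 0.50387269 -0.276318    0.04587399] [ 0.5037799 -0.2764365  0.046    ]
[360.25427905 266.91096987]
```

View pics/topcrop.png

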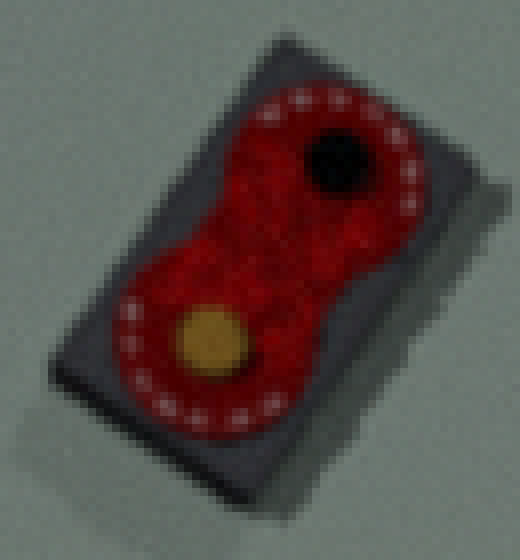

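View pics/sidecrop.png

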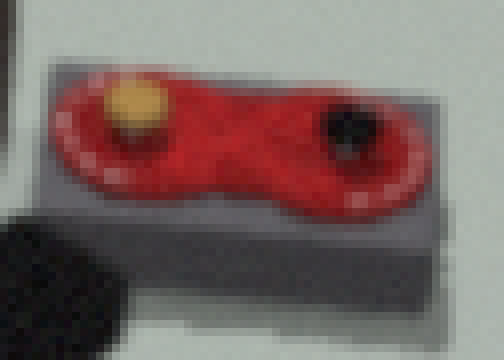

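Emit:
jog_arm(commands="0 0 0 -0.2 0.108 0 0; 0 0 0 -0.2 0.108 0 0; 0 0 0 -0.2 0.108 0 0; 0 0 0 -0.2 0.108 0 0; 0 0 0 -0.2 0.108 0 0; 0 0 0 -0.2 0.108 0 0; 0 0 0 -0.2 0.108 0 0", newtons=20)

```text
clock: 0.8
tool_pos: [0.3378, -0.4391, 0.2084]
ee_rot: [[-0.959, -0.283, -0.001], [-0.283, 0.959, 0.0], [0.0, 0.001, -1.0]]
wrist_force: [-0.2, -0.5, 0.3]
gripper_width: 0.449
grip_force: 0.0
```

Emit:
jog_arm(commands="0 0 0 -0.206 0.111 0.05 0; 0 0 0 -0.206 0.111 0.05 0; 0 0 0 -0.206 0.111 0.05 0; 0 0 0 -0.206 0.111 0.05 0; 0 0 0 -0.206 0.111 0.05 0; 0 0 0 -0.206 0.111 0.05 0; 0 0 0 -0.206 0.111 0.05 0; 0 0 0 -0.206 0.111 0.05 0")

```text
clock: 1.6
tool_pos: [0.5032, -0.2763, 0.1586]
ee_rot: [[-0.96, -0.28, -0.0], [-0.28, 0.96, -0.0], [0.0, 0.0, -1.0]]
wrist_force: [0.2, 0.2, 0.0]
gripper_width: 0.004
grip_force: 0.0
```

Emit:
jog_arm(commands="0 0 0 -0.002 0.001 0.04 0; 0 0 0 -0.002 0.001 0.08 0; 0 0 0 -0.002 0.001 0.08 0; 0 0 0 -0.002 0.001 0.08 0; 0 0 0 -0.002 0.001 0.08 0")

```text
clock: 2.1
tool_pos: [0.507, -0.2748, 0.0811]
ee_rot: [[-0.96, -0.281, 0.004], [-0.281, 0.96, -0.002], [-0.003, -0.003, -1.0]]
wrist_force: [0.7, -0.3, 0.3]
gripper_width: 0.007
grip_force: 0.0
```

```bash
python3 - <<'E'
from h import *
s=ctrl.state();P=s['tool_pos'];print(s['clock'],P,s['wrist_force'])
tip=P+s['ee_rot'][:,2]*ctrl.tcp_to_tips
o=[]
for n in('side','top'):
    p,d=ctrl.grab_frame(n);u,v=pix(n,tip);print(n,u,v)
    x,y=int(u),int(v);c=p[y-35:y+35,x-40:x+40,::-1];o.append(cv2.resize(c,(400,350),interpolation=cv2.INTER_NEAREST))
    print(pix(n,[.5045,-.2745,.046]),'crop',x-40,y-35)
cv2.imwrite('pics/near.png',np.hstack(o))
E
```

```text
2.1 [ 0.5070106  -0.27481882  0.08114328] [ 0.73300969 -0.26209013  0.33647062]
side 362.9613046966231 259.002980268963
[361.28623909 267.07363914] crop 322 224
top 383.0453153217748 248.80580852588434
[381.69904921 252.16935631] crop 343 213
```

View pics/near.png

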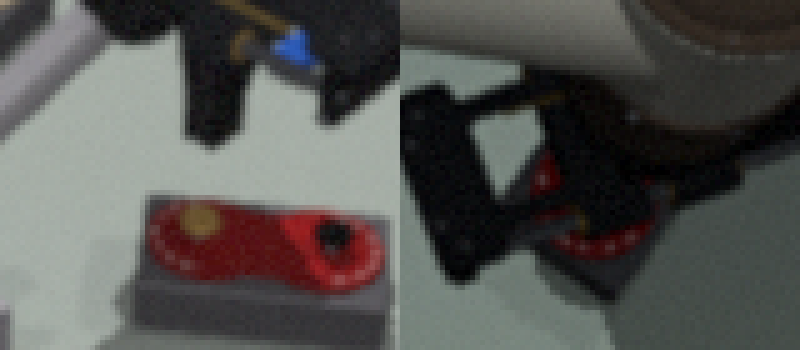

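The side view (left) shows the closed tip at crop (212,142), a little above the brass cap at (200,220). That's higher in the picture than predicted. I'll use depth to measure the offset from tip to cap.

```bash
python3 - <<'E'
from h import *
p,d=ctrl.grab_frame('side');s=ctrl.state();print(s['clock'],s['tool_pos'],s['ee_rot'][:,2],s['gripper_width'])
print(pix('side',s['tool_pos']+s['ee_rot'][:,2]*.011))
for v in range(236,258,2): 
    print(v,[tuple((world('side',u,v,d[v,u])*1000).round().astype(int).tolist()) for u in (360,362,364,366,368)])
E
```

```text
2.25 [ 0.50679401 -0.27408337  0.08074858] [ 0.00384583 -0.00110041 -0.999992  ] 0.007107369436901794
[362.69392385 258.98833717]
236 [(496, -270, 139), (497, -277, 143), (498, -282, 146), (479, -313, 173), (483, -316, 173)]
238 [(497, -270, 133), (497, -277, 137), (499, -282, 140), (500, -288, 144), (504, -290, 143)]
240 [(498, -269, 126), (500, -275, 129), (498, -284, 136), (501, -288, 137), (507, -287, 134)]
242 [(498, -270, 121), (502, -272, 121), (497, -286, 131), (500, -289, 132), (511, -283, 125)]
244 [(496, -273, 118), (497, -279, 121), (501, -281, 121), (505, -284, 122), (513, -281, 117)]
246 [(498, -272, 110), (501, -275, 112), (499, -285, 119), (506, -283, 115), (515, -279, 109)]
248 [(497, -273, 106), (499, -278, 108), (496, -288, 116), (509, -280, 106), (515, -280, 104)]
250 [(496, -275, 102), (499, -279, 103), (501, -283, 105), (508, -282, 102), (515, -280, 98)]
252 [(570, -180, 1), (500, -278, 97), (502, -283, 99), (584, -187, 1), (587, -192, 3)]
254 [(564, -189, 3), (568, -191, 3), (573, -194, 3), (577, -197, 3), (584, -196, 0)]
256 [(558, -196, 4), (564, -197, 2), (570, -198, 0), (574, -202, 2), (578, -204, 1)]
```

Emit:
jog_arm(commands="0 0 0 0.002 0 0.01 0; 0 0 0 0.002 0 0.018 0; 0 0 0 0.002 0 0.018 0; 0 0 0 0.002 0 0.018 0")

```text
clock: 2.65
tool_pos: [0.5035, -0.274, 0.0601]
ee_rot: [[-0.959, -0.282, -0.001], [-0.282, 0.959, 0.0], [0.001, 0.0, -1.0]]
wrist_force: [0.6, 0.8, 0.3]
gripper_width: 0.003
grip_force: 0.0
```

Emit:
jog_arm(commands="0 0 0 0 0 0.003 0; 0 0 0 0 0 0.006 0; 0 0 0 0 0 0.006 0")

```text
clock: 2.95
tool_pos: [0.5034, -0.2739, 0.0542]
ee_rot: [[-0.959, -0.282, -0.001], [-0.282, 0.959, 0.0], [0.001, 0.001, -1.0]]
wrist_force: [0.2, 0.4, 0.1]
gripper_width: 0.006
grip_force: 0.0
```

No contact yet, though the nominal tip is already below the cap top. I'll check visually.

```bash
python3 - <<'E'
from h import *
p,d=ctrl.grab_frame('side');s=ctrl.state();print(s['tool_pos'],s['wrist_force'])
cv2.imwrite('pics/near2.png',cv2.resize(p[230:300,320:420,::-1],(800,560),interpolation=cv2.INTER_CUBIC))
for v in range(250,268,2): 
    print(v,[tuple((world('side',u,v,d[v,u])*1000).round().astype(int).tolist()) for u in (358,360,362,364,366)])
E
```

```text
[ 0.50359324 -0.27403998  0.05440129] [0.68391261 0.03962112 0.63698566]
250 [(492, -272, 101), (495, -276, 103), (496, -283, 107), (496, -289, 111), (505, -286, 106)]
252 [(494, -271, 94), (494, -279, 99), (496, -283, 101), (499, -287, 103), (507, -283, 97)]
254 [(494, -271, 88), (496, -277, 91), (497, -283, 95), (501, -285, 95), (510, -281, 88)]
256 [(493, -273, 83), (496, -277, 85), (495, -285, 91), (504, -281, 85), (509, -282, 83)]
258 [(494, -272, 77), (498, -275, 77), (499, -282, 81), (504, -283, 80), (512, -280, 75)]
260 [(494, -273, 71), (495, -279, 75), (499, -282, 75), (507, -280, 71), (561, -219, 5)]
262 [(541, -212, 2), (546, -215, 2), (497, -285, 72), (553, -221, 4), (560, -221, 1)]
264 [(513, -249, 34), (514, -256, 38), (520, -256, 36), (525, -257, 35), (529, -260, 35)]
266 [(499, -269, 48), (504, -270, 47), (506, -275, 49), (513, -274, 46), (525, -267, 35)]
```

View pics/near2.png

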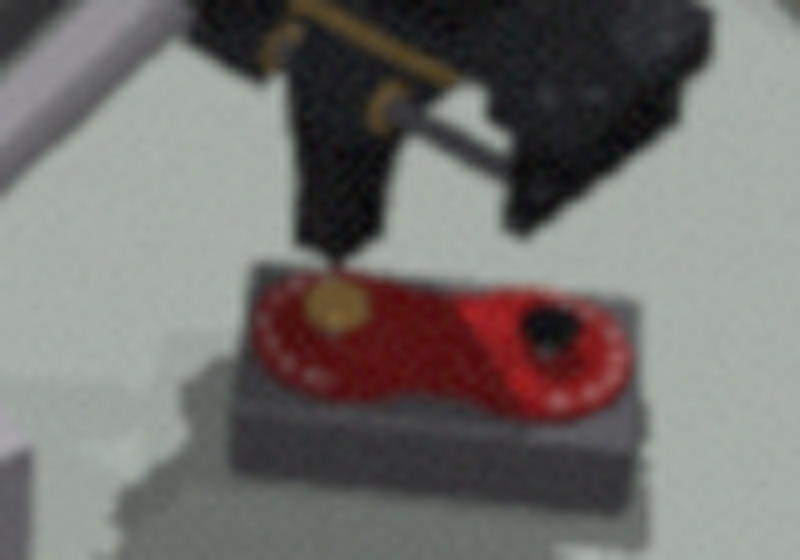

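The side view shows the tip bottom at about (340,262) in the crop, still clear above the brass cap at (338,305). The bracket on the right ends at about (518,235). Before going lower I'll check how high that bracket is above the black cap.

```bash
python3 - <<'E'
from h import *
s=ctrl.state();R=s['ee_rot'];P=s['tool_pos']
A=[]
for n in('side','top'):
    p,d=ctrl.grab_frame(n)
    pts=np.array([world(n,u,v,d[v,u]) for v in range(190,300) for u in range(310,430) if d[v,u]>0])
    q=(pts-P);m=(np.hypot(q[:,0],q[:,1])<.16)&(pts[:,2]>.055)&(pts[:,2]<.15);t=q[m]@R
    print(n,m.sum())
    for lo in np.arange(-.1,.01,.01):
        k=t[(t[:,2]>=lo)&(t[:,2]<lo+.01)]
        if len(k):print(round(lo,2),len(k),'x',k[:,0].min().round(3),k[:,0].max().round(3),'y',k[:,1].min().round(3),k[:,1].max().round(3))
E
```

```text
Traceback (most recent call last):
  File "h.py", line 4, in world
    c=ctrl.calibration(n);R=cv2.Rodrigues(c['rvec'])[0];t=c['tvec']
ValueError: time passes only in moves, steps and waits
```

```bash
sed -i 's/^def world/import functools\n@functools.cache\ndef cal(n):return ctrl.calibration(n)\ndef world/; s/c=ctrl.calibration(n)/c=cal(n)/' h.py; python3 - <<'E'
from h import *
s=ctrl.state();R=s['ee_rot'];P=s['tool_pos'];print(s['clock'],P)
for n in('side','top'):
    p,d=ctrl.grab_frame(n)
    pts=np.array([world(n,u,v,d[v,u]) for v in range(190,300) for u in range(310,430) if d[v,u]>0])
    q=(pts-P);m=(np.hypot(q[:,0],q[:,1])<.16)&(pts[:,2]>.055)&(pts[:,2]<.15);t=q[m]@R
    print(n,m.sum())
    for lo in np.arange(-.1,.01,.01):
        k=t[(t[:,2]>=lo)&(t[:,2]<lo+.01)]
        if len(k):print(round(lo,2),len(k),'x',k[:,0].min().round(3),k[:,0].max().round(3),'y',k[:,1].min().round(3),k[:,1].max().round(3))
E
```

```text
3.05 [ 0.50371519 -0.27407779  0.05454716]
side 363
-0.1 108 x -0.035 0.039 y -0.088 0.086
-0.09 55 x -0.034 0.038 y -0.088 0.088
-0.08 3 x 0.009 0.011 y 0.016 0.018
-0.07 25 x -0.004 0.013 y -0.015 0.016
-0.06 41 x -0.01 0.012 y -0.014 0.012
-0.05 39 x -0.011 0.012 y -0.013 0.013
-0.04 37 x -0.012 0.011 y -0.01 0.01
-0.03 40 x -0.009 0.012 y -0.009 0.012
-0.02 15 x -0.011 0.012 y -0.009 0.009
top 36
-0.1 23 x -0.018 0.038 y -0.079 0.087
-0.09 13 x -0.022 0.037 y -0.08 0.088
```

Emit:
jog_arm(commands="0 0 0 -0.001 0 0.006 0; 0 0 0 -0.001 0 0.012 0; 0 0 0 -0.001 0 0.014 0; 0 0 0 -0.001 0 0.014 0")

```text
clock: 3.55
tool_pos: [0.5042, -0.2737, 0.0399]
ee_rot: [[-0.959, -0.282, -0.002], [-0.282, 0.959, 0.0], [0.001, 0.001, -1.0]]
wrist_force: [-0.5, -0.5, 0.4]
gripper_width: 0.009
grip_force: 0.0
```

Emit:
jog_arm(commands="0 0 0 0 0 0.002 0; 0 0 0 0 0 0.004 0; 0 0 0 0 0 0.004 0")

```text
clock: 3.85
tool_pos: [0.5045, -0.2738, 0.0364]
ee_rot: [[-0.959, -0.282, -0.0], [-0.282, 0.959, 0.0], [0.0, 0.0, -1.0]]
wrist_force: [0.3, 0.3, 0.0]
gripper_width: 0.005
grip_force: 0.0
```

Emit:
jog_arm(commands="0 0 0 0 0 0.0015 0; 0 0 0 0 0 0.003 0; 0 0 0 0 0 0.003 0")

```text
clock: 4.15
tool_pos: [0.5045, -0.2738, 0.0334]
ee_rot: [[-0.959, -0.282, -0.0], [-0.282, 0.959, 0.0], [0.0, 0.0, -1.0]]
wrist_force: [-0.0, -0.7, 0.4]
gripper_width: 0.004
grip_force: 0.0
```

Emit:
jog_arm(commands="0 0 0 0 0 0.001 0; 0 0 0 0 0 0.002 0; 0 0 0 0 0 0.002 0")

```text
clock: 4.45
tool_pos: [0.5048, -0.2738, 0.032]
ee_rot: [[-0.959, -0.282, 0.0], [-0.282, 0.959, -0.0], [-0.0, -0.0, -1.0]]
wrist_force: [-0.4, 0.5, 3.1]
gripper_width: 0.004
grip_force: 1.5
```

Contact at TCP z≈0.032. Now I'll press on in small steps.

Emit:
jog_arm(commands="0 0 0 0 0 0.001 0; 0 0 0 0 0 0.002 0; 0 0 0 0 0 0.003 0; 0 0 0 0 0 0.003 0")

```text
clock: 4.85
tool_pos: [0.5048, -0.2738, 0.0286]
ee_rot: [[-0.959, -0.282, 0.0], [-0.282, 0.959, -0.0], [-0.0, -0.0, -1.0]]
wrist_force: [-0.4, -0.4, 3.3]
gripper_width: 0.006
grip_force: 1.7
```

Emit:
jog_arm(commands="0 0 0 0 0 0.001 0; 0 0 0 0 0 0.002 0; 0 0 0 0 0 0.002 0; 0 0 0 0 0 0.002 0")

```text
clock: 5.25
tool_pos: [0.5048, -0.2738, 0.0265]
ee_rot: [[-0.959, -0.282, 0.0], [-0.282, 0.959, -0.0], [-0.0, -0.0, -1.0]]
wrist_force: [-0.4, 0.0, 2.4]
gripper_width: 0.003
grip_force: 1.2
```

Emit:
jog_arm(commands="0 0 0 0 0 0.0005 0; 0 0 0 0 0 0.001 0; 0 0 0 0 0 0.001 0; 0 0 0 0 0 0.001 0")

```text
clock: 5.65
tool_pos: [0.5048, -0.2738, 0.0257]
ee_rot: [[-0.959, -0.282, 0.0], [-0.282, 0.959, -0.0], [-0.0, -0.0, -1.0]]
wrist_force: [-0.5, 0.7, 2.8]
gripper_width: 0.001
grip_force: 1.7
```

Emit:
jog_arm(commands="0 0 0 0 0 0.0005 0; 0 0 0 0 0 0.001 0; 0 0 0 0 0 0.001 0; 0 0 0 0 0 0.001 0")

```text
clock: 6.05
tool_pos: [0.5048, -0.2738, 0.0246]
ee_rot: [[-0.959, -0.282, 0.0], [-0.282, 0.959, -0.0], [-0.0, -0.0, -1.0]]
wrist_force: [0.2, -0.8, 3.6]
gripper_width: 0.006
grip_force: 1.7
```

Emit:
jog_arm(commands="0 0 0 0 0 0.0003 0; 0 0 0 0 0 0.0005 0; 0 0 0 0 0 0.0005 0; 0 0 0 0 0 0.0005 0")

```text
clock: 6.45
tool_pos: [0.5048, -0.2738, 0.0245]
ee_rot: [[-0.959, -0.282, 0.0], [-0.282, 0.959, -0.0], [-0.0, -0.0, -1.0]]
wrist_force: [-0.8, 0.8, 5.9]
gripper_width: 0.005
grip_force: 2.8
```

Emit:
jog_arm(commands="0 0 0 0 0 0.0003 0; 0 0 0 0 0 0.0005 0; 0 0 0 0 0 0.0005 0; 0 0 0 0 0 0.0005 0")

```text
clock: 6.85
tool_pos: [0.5048, -0.2739, 0.0245]
ee_rot: [[-0.959, -0.282, 0.0], [-0.282, 0.959, -0.0], [-0.0, -0.0, -1.0]]
wrist_force: [-0.3, 1.8, 8.7]
gripper_width: 0.002
grip_force: 4.1
```

The hard stop is reached: z is steady at 0.0245 while the force rises. One slight further push to confirm, then straight up.

Emit:
jog_arm(commands="0 0 0 0 0 0.0005 0; 0 0 0 0 0 0.0005 0; 0 0 0 0 0 0.0005 0")

```text
clock: 7.15
tool_pos: [0.5048, -0.2739, 0.0244]
ee_rot: [[-0.959, -0.282, 0.0], [-0.282, 0.959, -0.0], [-0.0, -0.001, -1.0]]
wrist_force: [-2.2, 1.1, 11.0]
gripper_width: 0.006
grip_force: 5.3
```

Emit:
jog_arm(commands="0 0 0 0 0 -0.005 0; 0 0 0 0 0 -0.02 0; 0 0 0 0 0 -0.06 0; 0 0 0 0 0 -0.1 0; 0 0 0 0 0 -0.15 0; 0 0 0 0 0 -0.15 0; 0 0 0 0 0 -0.15 0")

```text
clock: 7.85
tool_pos: [0.5049, -0.2736, 0.1739]
ee_rot: [[-0.96, -0.281, 0.002], [-0.281, 0.96, 0.0], [-0.002, -0.0, -1.0]]
wrist_force: [-0.6, 0.2, -1.0]
gripper_width: 0.004
grip_force: 0.0
```

```bash
python3 - <<'E'
from h import *
p,d=ctrl.grab_frame('side');s=ctrl.state();print(s['tool_pos'],s['wrist_force'])
cv2.imwrite('pics/end.png',cv2.resize(p[230:300,320:420,::-1],(800,560),interpolation=cv2.INTER_CUBIC))
E
```

```text
[ 0.50395356 -0.27334431  0.1723028 ] [ 0.49783203 -0.16532808  0.33188486]
```

View pics/end.png

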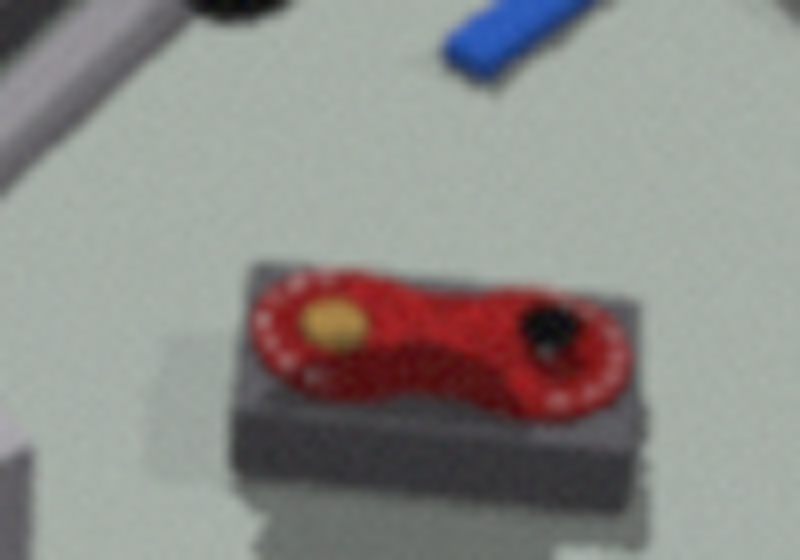

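The brass cap at (336,325) now lies flat on the leather, about 20 crop pixels lower than before. The black cap at (550,330) is still proud, and the block hasn't moved.

```bash
python3 -c "
from cell import ctrl
print(ctrl.close_job())"
```

```text
the job is handed in; nothing more can be done
None
```

I pressed the brass cap of the dark red piece down to its hard stop (about 11 N at the end), withdrew straight up and handed the job in at about 8 s. The last picture shows that cap flat on the leather, its black cap still proud and the red block unmoved.

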